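# Unlock the adhesives chest and hold its sprung lid open

## Robot

A 6-joint arm with a two-finger parallel gripper is mounted at the origin on the work surface. World frame = base frame: x ahead of the robot, y to its left, z up, the work surface at z = 0. Lengths are in m, angles in rad, forces in N, time in s.
With the tool pointing down it reaches from about 0.275 to 1 m from the base axis. Payload 8.4 kg.
Tool frame: the origin (TCP) lies on the centre line of the jaws, within the pads' length; the fingertips stand 17 mm ahead of it and the grasp point (between the pads) lies 2 mm behind it (bot.tcp_to_tips is the z of the fingertips in the tool frame, in m); z points along the fingers, y is the line along which they close (so a half turn about z gives the same grasp; the last joint's range is limited). The gripper opens to 85 mm and grips with 20 to 120 N. Pads are 22 mm wide; open, the fingers measure 114 mm over their backs; the gripper's body (76 mm by 85 mm) begins 54 mm behind the grasp point. The pads swing forward as they close: fully open they stand 13 mm farther back than shut.
Start: joints at [-1.153, 0.353, 1.633, -0, 1.155, -0.002], TCP at [0.255, -0.571, 0.248] pointing down, gripper open.
Joint ranges: [-2.63, 2.63], [-0.92, 2.1], [0.06, 2.66], [-1.3, 4.44], [0, 2.69], [-3.02, 3.02]. Speed limits (rad/s): [2.22, 2.22, 2.79, 3.14, 3.14, 3.14].

## Interface

Orientations are given as a unit quaternion [x, y, z, w].
In Python, from workcell import bot, hand, kinematics, get_obs, vision, hand_in gives the robot as it stands. The module is installed in compiled form; this text tells all that it offers. Calls block until the motion is done:
- bot.reach(position, orientation): joint-space move of the TCP to a pose.
- bot.servo_line(position, ori=None, velocity=0.15): straight line of the TCP; ori=None keeps the orientation; velocity is the mean speed in m/s.
- bot.goto_joints(angles): joint-space move.
- hand.move_gripper(opening, strength=None): finger opening in m; strength is the grip in N (None keeps the last); returns when the fingers have stopped.
- bot.dwell(seconds).
- kinematics.solve_ik(position, orientation): joint angles nearest the present ones, or None.
- get_obs(): the state.
- vision.read_camera(name): name is "side" or "top"; returns a dict with "frame" (384x512x3 uint8, red, green, blue), "intrinsics" (3x3 intrinsics, pixels), "view" (4x4, takes a point from world to camera coordinates). Camera axes: x right, y down, z forward; pixel columns grow to the right and rows downward; lengths in m; the calibration is good to about 2 mm. A picture is of the moment at which its call begins. There is no depth.
A pose or a line that the arm cannot do raises bot.IKError and nothing moves.
- hand_in(): hands the job in; it is judged then, once.
The state is a dict: "time_s": time; "joint_pos": joint angles; "joint_vel": joint speeds; "joint_efforts": joint torques, N m; "position": TCP position; "orientation": TCP orientation; "wrist_force": force on the tool from outside, world axes, zero at the start; "ft_torque": the same for the moment, N m; "gripper_width": finger opening in m; "grip_force": force on a finger pad.
Only numpy, scipy, OpenCV 4.12 (cv2) and the standard library are available. Lean on these libraries where they do the work, as an engineer would, in place of code of your own. Each camera call takes 0.05 s, during which the arm holds its last target. There are 200 camera calls.

## Task

I need both hands to take a tin of cement out of the yellow adhesives chest, so open it for me: take the red key from the wooden tool block, push it fully into the lock on the chest's lid, turn it a quarter turn clockwise, leave it in the lock, then lift the lid and hold it open at about 50 degrees. The lid drops shut if you let go, so finish while you are still holding it there. Leave the awls, the shoe, the jar of tacks and the two containers in the chest where they are.

Things in the scene. Friction and masses are not known exactly. Their poses are not given: they have to be found in the camera images.
- chest: Yellow folded-steel adhesives chest, 240 (x) by 360 (y) by 136 mm high without its lid, bolted to the bench, open-topped under the lid, walls 4 mm; a plain red-edged diamond label on its front. Origin: centre of its underside, on the bench. Its x axis points from the front (label) to the hinge side, y to the left seen from the front, z up; it stands turned by up to 0.2 rad about z.
- lid (a joint): Angle of the yellow sheet-steel lid (250 x 372 mm, 0.5 to 0.7 kg, top face 145 mm above the bench when shut) about its rear hinge, rad: 0 shut, grows as the front edge rises, 1.6 at most; 50 degrees = 0.873. Spring and weight shut it from any angle: about 5 N at the handle to lift, up to 12 N to hold. Locked, it gives about 1 degree only.
- lid_hinge (a point): Point on the middle of the lid's hinge axis, 123 mm behind the chest's centre and 140 mm above the bench. Moves with the lid: its axes are the lid's own, the same as the chest's when shut; the hinge axis is its y axis; the lid lies towards its -x.
- lid_handle (a point): Middle of the grip of the dark steel bow handle on the lid: round bar 12 mm thick, 104 mm long along the lid's y, 180 mm in front of the hinge axis (-x) and 45 mm above it, its centre 40 mm above the lid's face. Axes as the lid's. A gripper pointing straight down can pinch the bar and stay so while the lid swings to 50 degrees: the bar turns between the pads.
- key: Key, 62 mm long, 45 g. Origin: tip of its blade; z towards the bow. Steel blade 12 (x) by 5 (y) by 24 mm long, last 6 mm tapered to 7.5 by 2; collar 18 mm across at z = 24 to 32; red plastic bow 36 (x) by 11 (y) mm at z = 32 to 62. It starts upright in a slot of the block, collar on the block's top: pinch the bow across y, draw it up over 30 mm. Fits the lock either way round.
- key_bow (a point): Centre of the key's bow, 48 mm above the blade's tip, where to grip it. Axes as the key's.
- key_collar (a point): Centre of the underside of the key's collar, 24 mm above the blade's tip. It comes to rest on the lock's face when the key is fully in.
- lock (a joint): Turn of the brass lock cylinder in the lid, rad: 0 locked, grows clockwise seen from above, 1.57 at most (a quarter turn). It stays where it is left, turns with about 0.05 N m, and frees the lid from about 0.95. The key has about 0.12 rad of play in the keyway.
- lock_mouth (a point): Centre of the keyway's mouth on the face of the brass lock (28 mm across), 8 mm above the lid's face: 153 mm above the bench when shut, 72 mm in front of the chest's centre and 125 mm to its left (+y). Turns with the lock: x along the slot (13.5 by 6.5 mm, open below), z out of the lock. At the start the slot runs along the chest's x.
- block: Wooden tool block, fixed to the bench, 190 (x) by 70 (y) by 30 mm high, with three slots 62 mm apart along its x axis (one in the middle), 14.5 mm long along x, 7.5 mm wide along y and 26 mm deep. Key and awls stand in them, which in which varies. Origin: centre of its underside; the key's blade width lies along the block's x axis.
- awl_a: Awl with a pale wooden handle 25 mm thick, standing in a slot of the block, its top 92 mm above the bench; to be left there. Origin: its point, 24 mm below its collar.
- awl_b: The same awl with a dark wooden handle; to be left there.
- shoe: Black dress shoe, 280 by 90 by 88 mm, standing on the bench to the left of the chest; to be left there. Origin: under its middle, x to the toe.
- tacks: Clear jar of tacks with a white lid, 68 mm across, 75 mm high, standing on the bench to the left of the chest's front; to be left there. Origin: centre of its underside.
- tin: Tin of cement, 84 mm across, 85 mm high, standing inside the chest on its right side; to be left there. Origin: centre of its underside.
- primer: Amber jar, 54 mm across, 95 mm high, standing inside the chest; to be left there. Origin: centre of its underside.
Things that resemble listed ones, but are neither listed nor needed, are in the scene too. What is shaped like the awl_a but green or purple is not meant.

How it is judged:
By the outcome, as a careful person would: the job done as asked, in the order asked, and still so for the second after the job is handed in, while the arm keeps its last pose, push and grip.
It also fails if it takes over 54 s, if anything falls off the work surface, if the arm or the gripper's body presses on something with over 40 N, if the wrist force passes 120 N, or if a joint passes its speed limit or range.

## Working session

There is one attempt and no reset: what is moved stays moved. The work goes in short steps, each a Python script; the robot and the scene stay as the last script left them, time stands still between calls to the robot, and variables do not carry over. Pictures are saved under pics/ and viewed, at most 10 in all, crops included, and the job is handed in when it is done.

```bash
mkdir -p pics; python3 - <<'E'
from workcell import *
import cv2,numpy as np,pickle
d={n:vision.read_camera(n) for n in("side","top")}
pickle.dump(d,open("c0.pkl","wb"))
for n in d:
    cv2.imwrite(f"pics/{n}0.png",cv2.resize(d[n]["frame"][:,:,::-1],(800,600),interpolation=cv2.INTER_CUBIC))
    print(n,d[n]["intrinsics"].tolist(),np.round(d[n]["view"],4).tolist())
print(get_obs())
E
```

```text
side [[431.16343860185134, 0.0, 247.7148659504726], [0.0, 431.16343860185134, 196.32880289247205], [0.0, 0.0, 1.0]] [[0.9599, -0.2799, -0.0141, -0.5011], [-0.1772, -0.5671, -0.8044, 0.2537], [0.2172, 0.7746, -0.5939, 1.4694], [0.0, 0.0, 0.0, 1.0]]
top [[363.0005492569836, 0.0, 250.0310949875837], [0.0, 363.0005492569836, 196.72104105908411], [0.0, 0.0, 1.0]] [[-0.0277, -0.9993, 0.0263, 0.0676], [-0.9973, 0.0259, -0.0682, 0.5353], [0.0675, -0.0282, -0.9973, 1.318], [0.0, 0.0, 0.0, 1.0]]
{'time_s': 0.1, 'joint_pos': array([-1.15340132e+00,  3.53604116e-01,  1.63402505e+00, -3.39975245e-06,
        1.15521699e+00, -2.40051436e-03]), 'joint_vel': array([-0.0006916 , -0.00062187, -0.00099404, -0.0006971 , -0.000509  ,
        0.0013629 ]), 'joint_efforts': array([ 6.23506367e-04, -6.06359053e+01, -3.42819285e+01,  2.41806617e-05,
        3.98394870e-03,  2.02529100e-05]), 'position': array([ 0.25457311, -0.5703741 ,  0.24763585]), 'orientation': array([ 9.78051887e-01,  2.08360535e-01, -1.30639127e-04, -6.12985775e-04]), 'wrist_force': array([ 0.55214085, -0.61375153, -0.77691805]), 'ft_torque': array([-0.0136449 , -0.04468478,  0.00828934]), 'grip_force': 0.0, 'gripper_width': 0.08527271873529217}
```

View pics/side0.png

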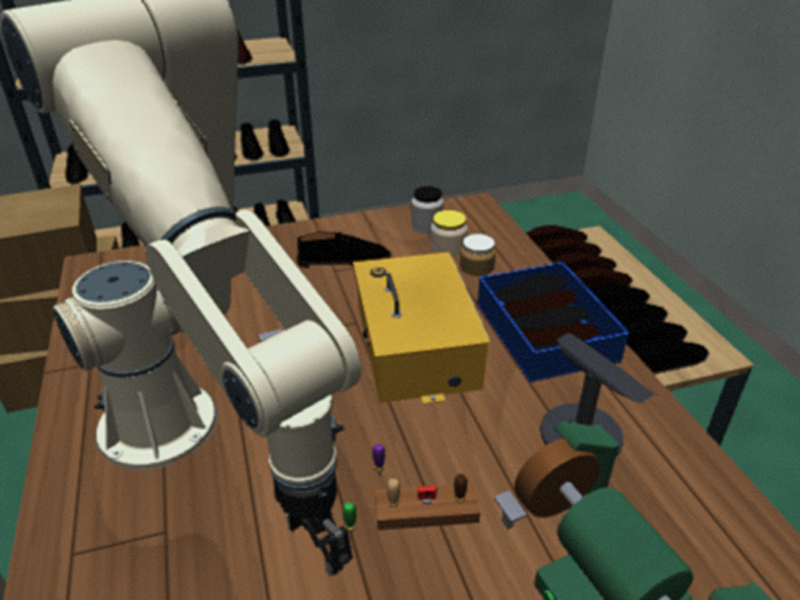

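View pics/top0.png

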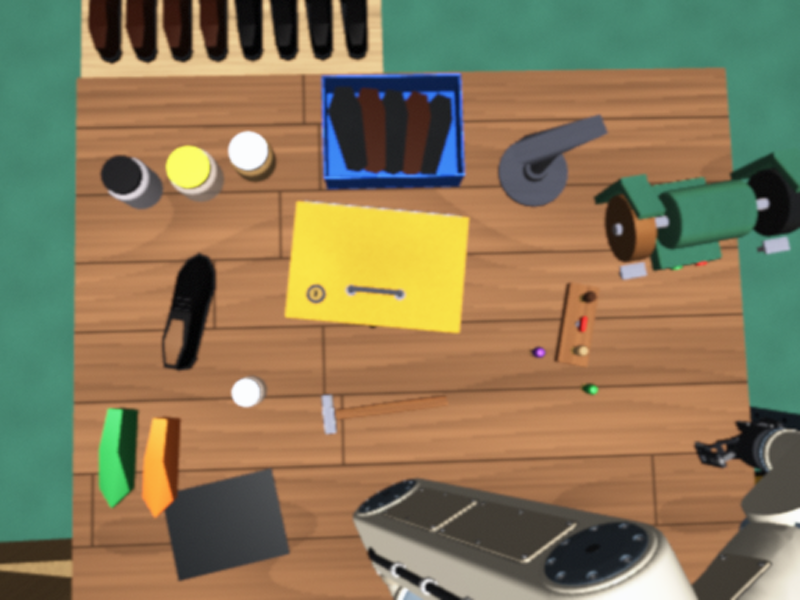

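Top view (800×600): block at about (576,324), with the red key at (584,324) between the dark awl (590,296) and the pale awl (583,350). Lock ring at (316,293), handle (350,290)-(401,294). In the side view the key is at (427,492) and the lock at (378,272). Other candidates are the green awl (591,389), the purple awl (539,352) and the red speck at (700,262) by the grinder. The red bow in the block fits the key, so I'll confirm it in a crop and measure.

```bash
cat > h.py <<'E'
import cv2,numpy as np
def ray(d,px):
    R,t=d["view"][:3,:3],d["view"][:3,3]
    K=d["intrinsics"]; v=R.T@np.linalg.solve(K,np.r_[px,1]); return -R.T@t,v/np.linalg.norm(v)
def plane(d,px,z):
    o,v=ray(d,px); return o+v*(z-o[2])/v[2]
def tri(ds,pxs):
    A=np.zeros((3,3));b=np.zeros(3);L=[]
    for d,p in zip(ds,pxs):
        o,v=ray(d,p);P=np.eye(3)-np.outer(v,v);A+=P;b+=P@o;L.append((o,P))
    x=np.linalg.solve(A,b); return x,[round(float(np.linalg.norm(P@(x-o)))*1e3,1) for o,P in L]
def proj(d,p):
    c=d["view"][:3,:3]@p+d["view"][:3,3]; q=d["intrinsics"]@c; return q[:2]/q[2]
def blobs(m,mn=6):
    n,l,s,c=cv2.connectedComponentsWithStats(m.astype(np.uint8)); return [(s[i,4],c[i].round(2),s[i,:4],l==i) for i in range(1,n) if s[i,4]>=mn]
E
python3 - <<'E'
from h import *; import pickle
d=pickle.load(open("c0.pkl","rb"));T,S=d["top"],d["side"]
for n in("top","side"):
    f=d[n]["frame"];h=cv2.cvtColor(f,cv2.COLOR_RGB2HSV);H,s,v=[h[:,:,i].astype(int) for i in range(3)]
    print(n,"red",[(a,c.tolist(),b.tolist()) for a,c,b,_ in blobs(((H<6)|(H>174))&(s>180)&(v>110))])
    y=(H>18)&(H<32)&(s>150)&(v>110)
    B=max(blobs(y),key=lambda b:b[0]); c=max(cv2.findContours(B[3].astype(np.uint8),0,1)[0],key=cv2.contourArea)
    print("yellow",B[0],cv2.minAreaRect(c), cv2.approxPolyDP(c,5,True)[:,0].tolist())
    # holes: dark inside the hull
    hull=np.zeros_like(f[:,:,0]);cv2.fillConvexPoly(hull,cv2.convexHull(c),1);hull=cv2.erode(hull,np.ones((5,5)))
    print("inside",[(a,c.tolist(),b.tolist()) for a,c,b,_ in blobs((hull>0)&~y)])
def crop(n,x0,y0,w,h): return cv2.resize(d[n]["frame"][y0:y0+h,x0:x0+w,::-1],(400,300),interpolation=cv2.INTER_CUBIC)
a=np.vstack([np.hstack([crop("top",345,172,64,48),crop("side",234,295,80,60)]),np.hstack([crop("top",180,165,96,72),crop("side",220,155,80,60)])])
cv2.imwrite("pics/crop1.png",a)
E
```

```text
top red [(np.int32(33), [373.03, 206.85], [371, 203, 5, 9])]
yellow 8010 ((241.13710021972656, 171.0606689453125), (112.82283020019531, 74.80437469482422), 5.440331935882568) [[189, 130], [183, 203], [294, 211], [299, 139]]
inside [(np.int32(123), [201.72, 187.52], [196, 182, 13, 12]), (np.int32(198), [239.82, 186.27], [220, 182, 40, 11])]
side red [(np.int32(43), [272.6, 312.44], [267, 311, 13, 4])]
yellow 4011 ((269.342529296875, 193.20089721679688), (62.2113151550293, 80.71226501464844), 83.0887680053711) [[287, 162], [226, 168], [239, 227], [313, 218]]
inside [(np.int32(182), [248.58, 184.8], [237, 171, 21, 33])]
```

View pics/crop1.png

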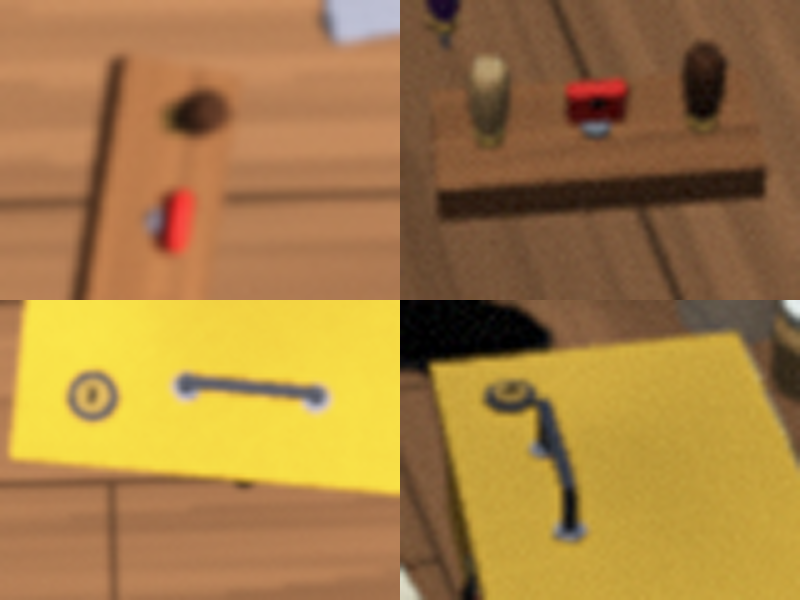

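The crop confirms the red-bowed key with its steel collar in the block's middle slot (top px 373,207; side px 272.6,312.4). The lock's brass face is at top (201.7,187.5), side (241.9,172.1). The handle bar runs between top (223.9,184.7) and (255.8,187.8).

```bash
python3 - <<'E'
from h import *; import pickle
from scipy.optimize import least_squares
d=pickle.load(open("c0.pkl","rb"));T,S=d["top"],d["side"]
print("cams",ray(T,[0,0])[0].round(3),ray(S,[0,0])[0].round(3))
k=tri([T,S],[[373.03,206.85],[272.6,312.44]]);print("key top",k, plane(T,[373.03,206.85],.068),plane(S,[272.6,312.44],.068))
l=tri([T,S],[[201.7,187.5],[241.9,172.1]]);print("lock",l,plane(T,[201.7,187.5],.153),plane(S,[241.9,172.1],.153))
ends=[plane(T,p,.185) for p in([223.9,184.7],[255.8,187.8])];m=sum(ends)/2;print("handle",m,"len",np.linalg.norm(ends[0]-ends[1]))
print("handle tri",tri([T,S],[[223.9,184.7],[248.1,175.5]]), tri([T,S],[[255.8,187.8],[253.2,192.6]]))
e=ends[0]-ends[1];print("yaw handle",np.arctan2(-e[0],e[1]))
# lid edges
f=T["frame"];h=cv2.cvtColor(f,cv2.COLOR_RGB2HSV)
y=cv2.inRange(h,(18,150,110),(32,255,255));c=max(cv2.findContours(y,0,1)[0],key=cv2.contourArea)[:,0].astype(float)
cor=np.array([[189,130],[183,203],[294,211],[299,139]],float);lines=[]
for i in range(4):
    a,b=cor[i],cor[(i+1)%4];u=(b-a)/np.linalg.norm(b-a);n=np.array([-u[1],u[0]])
    s=(c-a)@u/np.linalg.norm(b-a);q=c[(abs((c-a)@n)<3)&(s>.08)&(s<.92)]
    vx,vy,x,yy=cv2.fitLine(q.astype(np.float32),cv2.DIST_HUBER,0,.01,.01).ravel()
    out=n*np.sign((a-cor.mean(0))@n)
    lines.append((np.array([x,yy])+.5*out,np.array([vx,vy])))
C=[]
for i in range(4):
    (p,u),(q,w)=lines[i-1],lines[i];t=np.linalg.solve(np.c_[u,-w],q-p);C.append(plane(T,p+u*t[0],.145)[:2])
C=np.array(C);print("corners",C.round(4).tolist(),[np.linalg.norm(C[i]-C[i-1]).round(4) for i in range(4)],"mean",C.mean(0))
for i,n in enumerate(["left","front","right","rear"]): print(n,C[(i+1)%4]-C[i],end=" ")
# order: C0 rear-left, C1 front-left, C2 front-right, C3 rear-right
mod=np.array([[.122,.186],[-.128,.186],[-.128,-.186],[.122,-.186],[-.072,.125],[-.057,0]])
meas=np.vstack([C,plane(T,[201.7,187.5],.153)[:2],m[:2]])
R=lambda a:np.array([[np.cos(a),-np.sin(a)],[np.sin(a),np.cos(a)]])
r=least_squares(lambda x:(mod@R(x[2]).T+x[:2]-meas).ravel(),[.6,0,0]);print("\nchest",r.x,"res mm",(r.fun.reshape(-1,2)*1e3).round(1).tolist())
# block yaw
a,b=plane(S,[241.5,332.5],.03),plane(S,[306.3,328.5],.03);print("block edge",a,b,np.linalg.norm(a-b),"yaw",np.arctan2(*(b-a)[1::-1]))
a,b=[plane(T,np.array(p)/1.5625-.3,.092) for p in([583,350],[590,296])];print("awls",a,b,np.linalg.norm(a-b),"yaw",np.arctan2(*(b-a)[1::-1]))
# vertical check
E
```

```text
cams [0.447 0.091 1.349] [ 0.207 -1.135  1.07 ]
key top (array([ 0.48577812, -0.38405413,  0.06424913]), [0.3, 0.3]) [ 0.48591368 -0.38273317  0.068     ] [ 0.48448162 -0.3868204   0.068     ]
lock (array([0.56284076, 0.21514171, 0.15596239]), [0.8, 0.8]) [0.56232868 0.21561426 0.153     ] [0.56481297 0.21943495 0.153     ]
handle [0.56017669 0.08974826 0.185     ] len 0.10315280757723524
handle tri (array([0.56680126, 0.1407581 , 0.18672628]), [0.5, 0.5]) (array([0.55499649, 0.03824104, 0.18225229]), [0.9, 0.9])
yaw handle -0.12252866729231594
corners [[0.761, 0.2561], [0.5127, 0.285], [0.4686, -0.0883], [0.7168, -0.1177]] [np.float64(0.3764), np.float64(0.25), np.float64(0.3759), np.float64(0.25)] mean [0.61476387 0.08380548]
left [-0.24831032  0.02888842] front [-0.04412539 -0.37328009] right [ 0.24828057 -0.02939798] rear [0.04415515 0.37378965] 
chest [ 0.61780975  0.08330814 -0.11804323] res mm [[-0.1, -2.5], [-0.1, -1.9], [0.2, 1.9], [0.2, 1.9], [-1.3, 0.3], [1.0, 0.3]]
block edge [ 0.38761146 -0.3993784   0.03      ] [ 0.56884059 -0.44014713  0.03      ] 0.18575813444175213 yaw -0.22127332039184183
awls [ 0.42649326 -0.37012165  0.092     ] [ 0.54690648 -0.3921633   0.092     ] 0.12241396139259429 yaw -0.18104573590256878
```

```bash
cat >> h.py <<'E'
def q(a): return [np.cos(a/2),np.sin(a/2),0,0]
E
python3 - <<'E'
from h import *; from workcell import *
yc=-.118
for p,aa in [([.4857,-.3838,.052],-.2),([.563,.2152,.22],yc),([.563,.2152,.18],yc-1.7),([.563,.09,.183],yc-1.57),([.657,.078,.305],yc-1.57)]:
    for k in(0,np.pi):
        j=kinematics.solve_ik(p,q(aa+k)); print(round(aa+k,2),None if j is None else np.round(j,2))
E
```

```text
-0.2 [-0.67  0.58  1.78 -0.    0.78  1.1 ]
2.94 [-0.67  0.58  1.78 -0.    0.78 -2.04]
-0.12 [ 0.36  0.35  1.71 -0.    1.08  2.05]
3.02 [ 0.36  0.35  1.71 -0.    1.08 -1.09]
-1.82 [ 0.36  0.39  1.74 -0.    1.01 -2.53]
1.32 [ 0.36  0.39  1.74 -0.    1.01  0.61]
-1.69 [ 0.16  0.34  1.81 -0.    0.99 -2.87]
1.45 [ 0.16  0.34  1.81 -0.    0.99  0.27]
-1.69 [ 0.12  0.37  1.49 -0.    1.29 -2.91]
1.45 [ 0.12  0.37  1.49 -0.    1.29  0.23]
```

```bash
python3 - <<'E'
from h import *; from workcell import *
import pickle
p=np.array([.4857,-.3838,0]);a=-.2+np.pi
hand.move_gripper(.045,60)
bot.reach((p+[0,0,.16]).tolist(),q(a))
bot.servo_line((p+[0,0,.052]).tolist(),velocity=.1)
o=get_obs();print(o["time_s"],o["wrist_force"],o["position"])
hand.move_gripper(0.0,60)
o=get_obs();print(o["time_s"],o["wrist_force"],o["ft_torque"],o["gripper_width"],o["grip_force"],o["position"])
bot.servo_line((p+[0,0,.15]).tolist(),velocity=.1)
o=get_obs();print(o["time_s"],o["wrist_force"],o["gripper_width"],o["grip_force"])
d={n:vision.read_camera(n) for n in("side","top")};pickle.dump(d,open("c1.pkl","wb"))
c=lambda n,x,y,w,h:cv2.resize(d[n]["frame"][y:y+h,x:x+w,::-1],(400,300),interpolation=cv2.INTER_CUBIC)
cv2.imwrite("pics/grasp.png",np.hstack([c("side",220,230,120,90),c("top",325,160,96,72)]))
E
```

```text
3.5833 [-0.62261622 -0.08696423 -0.13307667] [ 0.48612416 -0.38412567  0.05266215]
4.0167 [-1.73110574  1.18743474  6.39091973] [ 0.11494183  0.16698744 -0.02462541] 0.012567002450500825 58.590572476387024 [ 0.48601425 -0.38407096  0.05280265]
5.15 [-0.39368488 -0.66379377 -1.24422574] 0.012190870063844257 58.914045095443726
```

View pics/grasp.png

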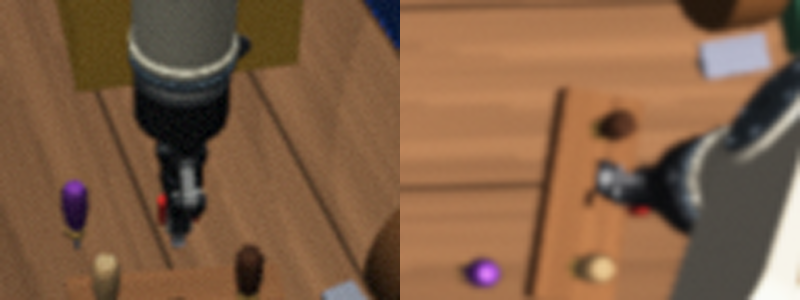

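The gripper holds the key (width 12.2 mm) and it's clear of the block. The blade tip shows below the fingers at side crop (178,242). Next I move above the lock and compare key and lock in the same images.

```bash
python3 - <<'E'
from h import *; from workcell import *
import pickle
p=np.array([.562,.2155,0]);a=-.118+np.pi
o=get_obs()["position"]
bot.servo_line([o[0],o[1],.26],velocity=.2)
bot.reach((p+[0,0,.26]).tolist(),q(a))
bot.servo_line((p+[0,0,.225]).tolist(),velocity=.1)
bot.dwell(.3)
o=get_obs();print(o["time_s"],o["position"],o["gripper_width"],o["orientation"])
d={n:vision.read_camera(n) for n in("side","top")};pickle.dump((d,o),open("c2.pkl","wb"))
print(proj(d["side"],o["position"]-[0,0,.0467]),proj(d["side"],o["position"]),proj(d["top"],o["position"]-[0,0,.0467]))
c=lambda n,x,y,w,h:cv2.resize(d[n]["frame"][y:y+h,x:x+w,::-1],(400,400),interpolation=cv2.INTER_CUBIC)
cv2.imwrite("pics/over.png",np.hstack([c("side",215,130,60,60),c("top",170,150,60,60)]))
E
```

```text
8.9167 [0.56226777 0.21560241 0.22556767] 0.012144708065907152 [5.89811468e-02 9.98258991e-01 1.92648339e-04 4.16664143e-04]
[241.38067937 167.07825953] [241.09758545 156.60921104] [200.85078887 186.76887238]
```

View pics/over.png

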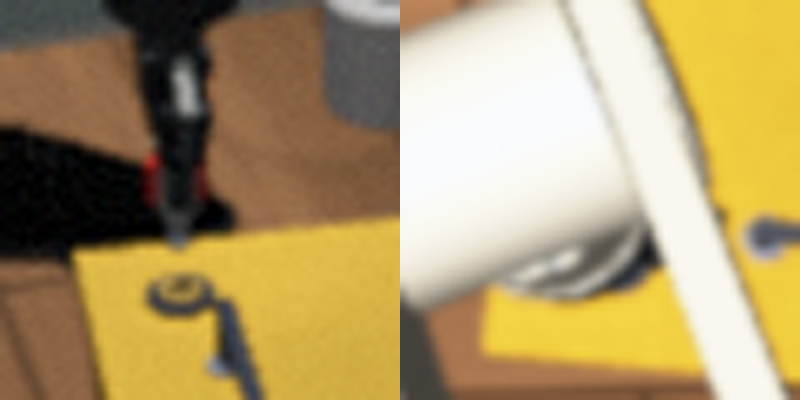

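The side view puts the blade tip at (241.4,166.6), above the lock face at (241.7,172.6); it lines up to about 1 mm across and about 3 mm in depth. The top view is blocked by the arm, so I lower under force control and search if it catches.

```bash
cat >> h.py <<'E'
def F(get_obs): 
    o=get_obs(); return o["wrist_force"],o
E
python3 - <<'E'
from h import *; from workcell import *
yc=-.118;ex=np.array([np.cos(yc),np.sin(yc),0]);ey=np.array([-ex[1],ex[0],0])
p=np.array([.562,.2155,0]);f0=get_obs()["wrist_force"]
at=lambda dx,dy,z:(p+ex*dx+ey*dy+[0,0,z]).tolist()
offs=[(0,0),(0,.002),(0,-.002),(.002,0),(-.002,0),(0,.004),(0,-.004),(.003,.003),(-.003,-.003),(.003,-.003),(-.003,.003)]
done=False
for dx,dy in offs:
    bot.servo_line(at(dx,dy,.2005),velocity=.08)
    for z in np.arange(.1985,.1745,-.002):
        bot.servo_line(at(dx,dy,z),velocity=.06)
        o=get_obs();f=o["wrist_force"]-f0
        if np.linalg.norm(f)>9: break
    print(dx,dy,"z",round(z,4),round(o["position"][2],4),"f",f.round(1),"t",round(o["time_s"],2),o["gripper_width"])
    if z<.190: done=True;break
    if o["time_s"]>19: break
E
```

```text
0 0 z 0.1745 0.1745 f [2.2 4.9 1.7] t 12.72 0.012025912440765743
```

```bash
python3 - <<'E'
from h import *; from workcell import *
import pickle
p=np.array([.562,.2155,0])
for z in np.arange(.1738,.168,-.0007):
    bot.servo_line((p+[0,0,z]).tolist(),velocity=.05)
    o=get_obs();f=o["wrist_force"]
    print(round(z,4),round(o["position"][2],4),f.round(1),o["ft_torque"].round(2),round(o["time_s"],2))
    if f[2]>10: break
d=vision.read_camera("side")
cv2.imwrite("pics/in.png",cv2.resize(d["frame"][130:190,215:275,::-1],(400,400),interpolation=cv2.INTER_CUBIC))
E
```

```text
0.1738 0.174 [0.5 4.3 2.3] [ 0.57 -0.05 -0.02] 12.97
0.1731 0.1734 [-1.1  3.3  4.6] [ 0.62  0.06 -0.01] 13.22
0.1724 0.173 [-1.3  2.6  8.9] [0.46 0.21 0.01] 13.47
0.1717 0.1725 [-2.6  2.3 10.3] [0.43 0.4  0.02] 13.72
```

View pics/in.png

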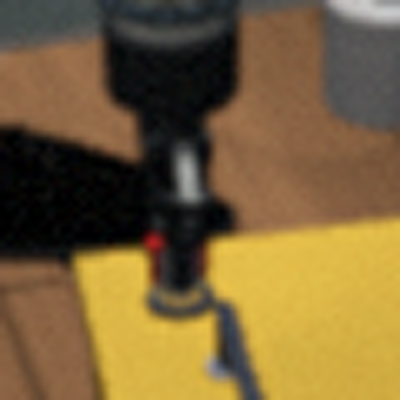

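Key seated: the collar is on the lock face at crop (180,297) and Fz is about 10 N. Turning clockwise using the last joint only.

```bash
python3 - <<'E'
from h import *; from workcell import *
j=kinematics.solve_ik([.562,.2155,.1724],q(-.118+np.pi));j=np.array(j);print(j.round(3),get_obs()["joint_pos"].round(3))
for t in [.3,.6,.9,1.2,1.4,1.5,1.57,1.63,1.69,1.73,1.77]:
    k=j.copy();k[5]+=t;bot.goto_joints(k.tolist())
    o=get_obs();print(t,(o["joint_pos"][5]-j[5]).round(3),o["wrist_force"].round(1),o["ft_torque"].round(2),o["gripper_width"].round(4),round(o["time_s"],2))
    if abs(o["ft_torque"][2])>.45: break
E
```

```text
[ 0.364  0.398  1.752 -0.     0.991 -1.089] [ 0.364  0.398  1.752  0.     0.991 -1.089]Traceback (most recent call last):
  File "<stdin>", line 5, in <module>
AttributeError: 'float' object has no attribute 'round'
```

```bash
python3 - <<'E'
from h import *; from workcell import *
j=np.array(kinematics.solve_ik([.562,.2155,.1724],q(-.118+np.pi)))
for t in [.3,.7,1.1,1.4,1.5,1.57,1.63,1.69,1.73,1.77]:
    k=j.copy();k[5]=-1.089+t;bot.goto_joints(k.tolist())
    o=get_obs();print(t,round(o["joint_pos"][5]+1.089,3),o["wrist_force"].round(1),o["ft_torque"].round(2),round(o["gripper_width"],4),round(o["time_s"],2))
    if abs(o["ft_torque"][2])>.45: break
E
```

```text
0.3 0.3 [-0.4  5.3  7. ] [ 0.98 -0.05  0.05] 0.0123 14.42
0.7 0.7 [1.2 7.4 6.7] [ 1.17 -0.19 -0.01] 0.0121 14.88
1.1 1.1 [2.  6.7 6.3] [ 1.17 -0.42  0.05] 0.0121 15.35
1.4 1.401 [2.1 5.5 7.2] [ 1.02 -0.58  0.02] 0.012 15.74
1.5 1.501 [2.8 6.4 5.9] [ 0.94 -0.57 -0.04] 0.0122 15.99
1.57 1.571 [3.  5.2 6.2] [ 0.97 -0.57  0.02] 0.0122 16.24
1.63 1.63 [2.8 6.2 7. ] [ 0.98 -0.59 -0.03] 0.0121 16.49
1.69 1.69 [3.  5.6 6. ] [ 0.87 -0.6   0.04] 0.0121 16.74
1.73 1.73 [3.  4.3 5.5] [ 0.89 -0.6   0.07] 0.0119 16.99
1.77 1.77 [4.5 4.9 6.3] [ 0.84 -0.66  0.12] 0.0118 17.24
```

```bash
python3 - <<'E'
from h import *; from workcell import *
j=np.array(kinematics.solve_ik([.562,.2155,.1724],q(-.118-1.77+np.pi)));j0=j[5]
for t in [.04,.08,.12]:
    k=j.copy();k[5]=j0+t;bot.goto_joints(k.tolist())
    o=get_obs();print(t,o["wrist_force"].round(1),o["ft_torque"].round(2),round(o["gripper_width"],4),round(o["time_s"],2))
    if abs(o["ft_torque"][2])>.3: break
hand.move_gripper(.05)
bot.servo_line([.562,.2155,.27],velocity=.15)
o=get_obs();print(o["wrist_force"],o["time_s"])
h=np.array([.560,.0898]);a=-.118-np.pi/2+np.pi
bot.reach([h[0],h[1],.27],q(a))
d={n:vision.read_camera(n) for n in("side","top")}
c=lambda n,x,y,w,h:cv2.resize(d[n]["frame"][y:y+h,x:x+w,::-1],(400,400),interpolation=cv2.INTER_CUBIC)
cv2.imwrite("pics/turned.png",np.hstack([c("side",215,130,70,70),c("top",180,150,80,80)]))
print(get_obs()["time_s"])
E
```

```text
0.04 [3.6 4.7 6.9] [ 0.79 -0.63  0.21] 0.0121 17.49
0.08 [3.9 4.5 5.1] [ 0.81 -0.7   0.25] 0.0122 17.74
0.12 [3.9 5.1 5.9] [ 0.83 -0.75  0.28] 0.0123 17.99
[ 0.50577544  0.15733267 -0.25684714] 19.2417
19.9083
```

View pics/turned.png

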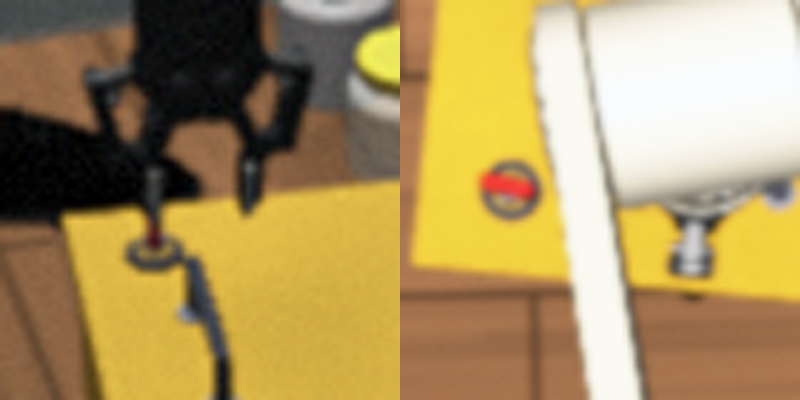

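The key stands in the lock with its bow at top crop (483,180)-(535,190), across the chest: a quarter turn, at the stop. Now the handle.

```bash
python3 - <<'E'
from h import *; from workcell import *
yc=-.118;ex=np.array([np.cos(yc),np.sin(yc),0])
p=np.array([.5608,.0897,.183])
bot.servo_line((p+[0,0,.087]).tolist(),q(yc+np.pi/2),velocity=.1)
bot.servo_line(p.tolist(),velocity=.12)
print(get_obs()["wrist_force"].round(1))
hand.move_gripper(0.,90)
o=get_obs();print(o["wrist_force"].round(1),o["gripper_width"],o["grip_force"],o["position"],o["time_s"])
g=lambda t:np.array([-.18*np.cos(t)+.045*np.sin(t),.18*np.sin(t)+.045*np.cos(t)])
for t in [.03,.08,.15]:
    e=g(t)-g(0);bot.servo_line((p+ex*e[0]+[0,0,e[1]]).tolist(),velocity=.05)
    o=get_obs();print(t,o["wrist_force"].round(1),round(o["gripper_width"],4),(o["position"]-p).round(4),round(o["time_s"],2))
    if np.linalg.norm(o["wrist_force"])>35: break
E
```

```text
[ 1.   0.5 -0.3]
[ 9.1 -1.5 -1.9] 0.008836244177812133 87.72909164428711 [0.56345094 0.08954612 0.18416261] 21.4917
0.03 [ 10.7  -1.3 -10.5] 0.0088 [ 0.0038 -0.0003  0.0058] 21.75
0.08 [ 12.1  -0.8 -12.8] 0.0091 [ 0.0062 -0.0006  0.0142] 22.08
0.15 [ 6.5 -0.2 -8.5] 0.009 [ 0.0104 -0.0011  0.0266] 22.49
```

```bash
python3 - <<'E'
from h import *; from workcell import *
d=vision.read_camera("side")
cv2.imwrite("pics/lift1.png",cv2.resize(d["frame"][125:215,205:325,::-1],(800,600),interpolation=cv2.INTER_CUBIC))
E
```

```text
(no output)
```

View pics/lift1.png

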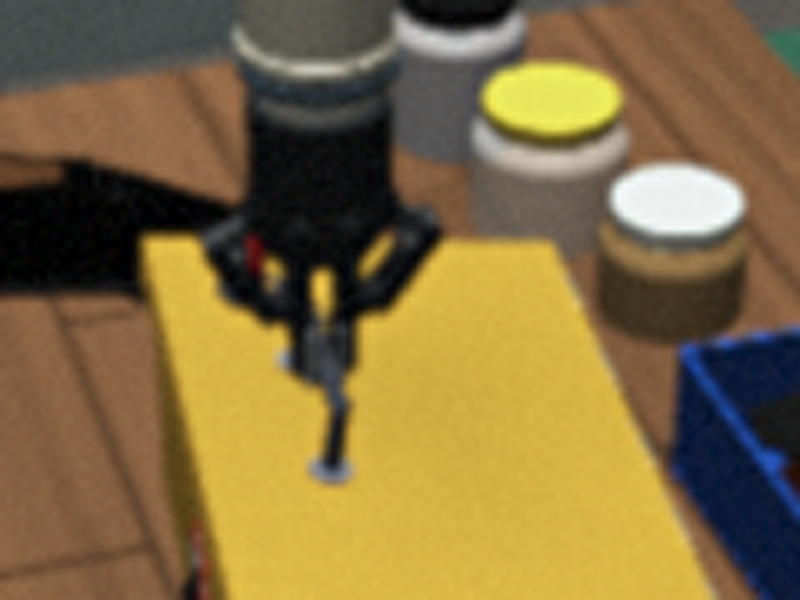

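The lid is rising (front face and label visible at crop (195,560)), with the bar at (325,370) between the pads. Continuing along the arc.

```bash
python3 - <<'E'
from h import *; from workcell import *
import pickle
yc=-.118;ex=np.array([np.cos(yc),np.sin(yc),0])
p=np.array([.5608,.0897,.183])+.002*ex
g=lambda t:np.array([-.18*np.cos(t)+.045*np.sin(t),.18*np.sin(t)+.045*np.cos(t)])
for t in list(np.arange(.22,.87,.08))+[.873]:
    e=g(t)-g(0);bot.servo_line((p+ex*e[0]+[0,0,e[1]]).tolist(),velocity=.06)
    o=get_obs();print(round(t,3),o["wrist_force"].round(1),round(o["gripper_width"],4),(o["position"]-p)@ex-e[0],o["position"][2]-p[2]-e[1],round(o["time_s"],2))
    if np.linalg.norm(o["wrist_force"])>40: break
d={n:vision.read_camera(n) for n in("side","top")};pickle.dump((d,o),open("c3.pkl","wb"))
c=lambda n,x,y,w,h:cv2.resize(d[n]["frame"][y:y+h,x:x+w,::-1],(400,300),interpolation=cv2.INTER_CUBIC)
cv2.imwrite("pics/open.png",np.hstack([c("side",190,80,160,120),c("top",150,100,176,132)]))
E
```

```text
0.22 [-2.2  3.2 -7. ] 0.0086 -0.0007940198024531039 -0.0003797534435994454 22.93
0.3 [-5.   4.3 -8.8] 0.0091 -0.001366480697211396 -0.0005258899959679209 23.32
0.38 [-10.4   3.8  -0.1] 0.0087 -0.0018106045303022088 0.00010617448892465131 23.73
0.46 [-11.7   4.4  -1.1] 0.009 -0.00273500270959956 -0.00032507441172076323 24.12
0.54 [-17.1   3.6   7. ] 0.0088 -0.002910204894392969 0.0008095311787528897 24.52
0.62 [-19.2   3.5   9.8] 0.0085 -0.003719709884645074 0.0007845396361011309 24.93
0.7 [-22.1   3.7  19.5] 0.0088 -0.003204612233930454 0.0024486415278732326 25.32
0.78 [-24.    3.7  21. ] 0.0085 -0.0036060255224326515 0.002763924721063696 25.73
0.86 [-23.5   2.8  28. ] 0.0084 -0.002266397399306397 0.004640583276773927 26.12
0.873 [-23.2   2.3  27.2] 0.0087 -0.0025598746989989596 0.00455894102157238 26.38
```

View pics/open.png

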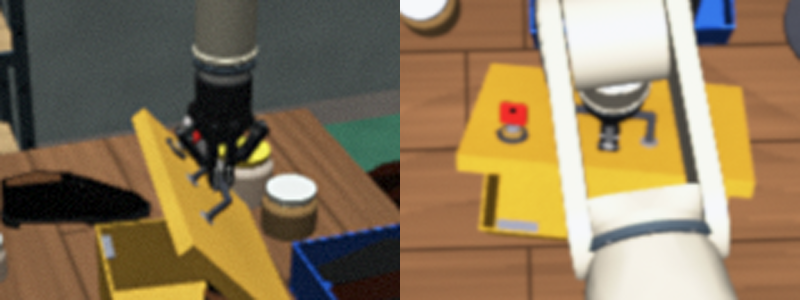

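The lid is open and held. The key is still in it, bow at top crop (513,112) and lock at (513,132). I measure the angle from the front-left lid corner (side crop (138,112), top crop (457,168)), and relieve the radial load of about 34 N by moving the target outward.

```bash
python3 - <<'E'
from h import *; from workcell import *
import pickle
(d,_)=pickle.load(open("c3.pkl","rb"))
yc=-.118;ex=np.array([np.cos(yc),np.sin(yc),0]);H=np.array([.7399,.0688,.140])
x,r=tri([d["top"],d["side"]],[[174.6,173.5],[244.9,124.3]]);v=x-H
print("corner",x,r,"along",v@ex,"up",v[2],"ang",np.arctan2(v[2],-v@ex)-np.arctan2(.005,.251))
p=np.array([.5608,.0897,.183])+.002*ex
g=lambda t:np.array([-.18*np.cos(t)+.045*np.sin(t),.18*np.sin(t)+.045*np.cos(t)])
e=g(.873)-g(0);tg=p+ex*e[0]+[0,0,e[1]]
for k in(.003,.006):
    bot.servo_line((tg+k*(-.44*ex+[0,0,.9])).tolist(),velocity=.03)
    bot.dwell(.2);o=get_obs();print(k,o["wrist_force"].round(1),o["position"],round(o["gripper_width"],4),o["grip_force"],round(o["time_s"],2))
    b=o["position"]+[0,0,.002]-H;print("bar ang",np.arctan2(b[2],-b@ex)-.245,np.hypot(b[2],b@ex))
E
```

```text
corner [0.59097067 0.2718912  0.32798167] [4.1, 4.1] along -0.17180287063183836 up 0.18798167103848112 ang 0.8104182307856173
0.003 [-12.6   3.5   7.7] [0.6576509  0.07835128 0.30921172] 0.0084 90.99819302558899 26.93
bar ang 0.8753375628484547 0.19018294747640654
0.006 [ -4.3   3.5 -11. ] [0.65747819 0.07834698 0.30929202] 0.0086 90.27135372161865 27.38
bar ang 0.8747124233963396 0.1903297244523244
```

```bash
python3 - <<'E'
from h import *; from workcell import *
import pickle
d={n:vision.read_camera(n) for n in("side","top")};S,T=d["side"],d["top"]
yc=-.118;ex=np.array([np.cos(yc),np.sin(yc),0]);ey=np.array([-ex[1],ex[0],0]);H=np.array([.7399,.0688,.140])
L=lambda t,x,y,z:H+ey*y+ex*(x*np.cos(t)+z*np.sin(t))+np.array([0,0,-x*np.sin(t)+z*np.cos(t)])
for t in(.80,.84,.873,.91):
    print(t,"FL top corner",proj(S,L(t,-.251,.186,.005)).round(1),proj(T,L(t,-.251,.186,.005)).round(1),"FR",proj(T,L(t,-.251,-.186,.005)).round(1),"FRlow",proj(T,L(t,-.251,-.186,-.006)).round(1),"key bow end T",proj(T,L(t,-.195,.125,.051)).round(1),"lock S",proj(S,L(t,-.195,.125,.013)).round(1))
    print("   handle R foot S",proj(S,L(t,-.18,-.049,.005)).round(1), "RL corner T",proj(T,L(t,-.001,.186,.005)).round(1))
a=cv2.resize(S["frame"][105:180,200:300,::-1],(400,300),interpolation=cv2.INTER_CUBIC);b=cv2.resize(T["frame"][120:195,165:265,::-1],(400,300),interpolation=cv2.INTER_CUBIC)
cv2.imwrite("pics/fin.png",np.hstack([a,b]));print(get_obs()["time_s"])
E
```

```text
0.8 FL top corner [243.9 125.3] [174.5 172. ] FR [305.  184.2] FRlow [304.3 187.2] key bow end T [198.9 149.6] lock S [258.6 140.1]
   handle R foot S [269.4 168.8] RL corner T [189.6 128. ]
0.84 FL top corner [245.8 123.5] [174.4 169.1] FR [305.6 181.3] FRlow [304.9 184.5] key bow end T [199.  146.9] lock S [260.2 138.8]
   handle R foot S [271.  167.4] RL corner T [189.6 128. ]
0.873 FL top corner [247.5 122. ] [174.3 166.6] FR [306.1 178.9] FRlow [305.4 182.1] key bow end T [199.1 144.6] lock S [261.6 137.7]
   handle R foot S [272.4 166.3] RL corner T [189.6 128. ]
0.91 FL top corner [249.4 120.5] [174.2 163.7] FR [306.7 176.1] FRlow [306.  179.4] key bow end T [199.2 142.1] lock S [263.2 136.6]
   handle R foot S [273.9 165.2] RL corner T [189.7 127.9]
27.475
```

View pics/fin.png

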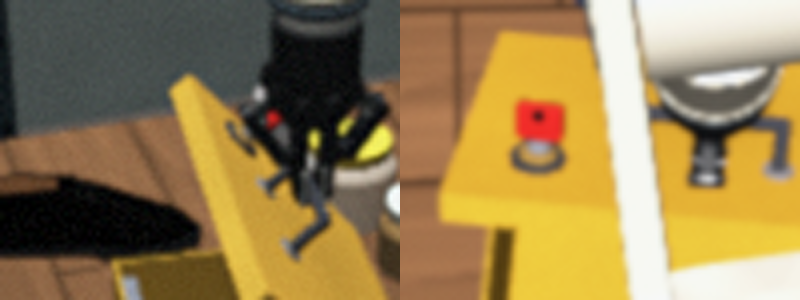

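The top-face corner (side (247.0,123.8), top (175,168.3)), lock and handle foot give about 0.85 rad, and the arm pose gives 0.875. I add a small 0.015 rad, check that it holds, and hand in.

```bash
python3 - <<'E'
from h import *; from workcell import *
yc=-.118;ex=np.array([np.cos(yc),np.sin(yc),0])
p=np.array([.5608,.0897,.183])+.002*ex
g=lambda t:np.array([-.18*np.cos(t)+.045*np.sin(t),.18*np.sin(t)+.045*np.cos(t)])
e=g(.873)-g(0);tg=p+ex*e[0]+[0,0,e[1]]+.0055*(-.44*ex+[0,0,.9])+.003*(.9*ex+[0,0,.44])
bot.servo_line(tg.tolist(),velocity=.03)
for _ in range(2):
    bot.dwell(.5);o=get_obs();print(o["wrist_force"].round(1),o["position"].round(4),round(o["gripper_width"],4),round(o["time_s"],2))
print(hand_in())
E
```

```text
[-4.3  3.6 -8.6] [0.6604 0.078  0.3107] 0.0081 28.23
[-5.   4.2 -8.5] [0.6604 0.078  0.3108] 0.0085 28.73
the job is handed in; nothing more can be done
None
```

I handed the job in at 28.7 s: the red key is fully in the lock, turned a quarter turn clockwise to its stop and left there, and the gripper is holding the lid open at about 50 degrees (0.87–0.89 rad by camera and arm pose).

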